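# Lay the tamper in the seed caddy and flip the lid shut

## Robot

A 6-joint arm with a two-finger parallel gripper is mounted at the origin on the work surface. World frame = base frame: x ahead of the robot, y to its left, z up, the work surface at z = 0. Lengths are in m, angles in degrees, forces in N, time in s.
With the tool pointing down it reaches from about 0.325 to 0.775 m from the base axis. Payload 5.5 kg.
Tool frame: the origin (TCP) lies at the centre of the arm's flange, where the gripper is bolted on; the fingertips stand 182 mm ahead of it and the grasp point (between the pads) lies 163 mm ahead of it; z points along the fingers, y is the line along which they close (so a half turn about z gives the same grasp; the last joint's range is limited). The gripper opens to 88 mm and grips with 3 to 60 N. Pads are 20 mm wide; open, the fingers measure 115 mm over their backs; the gripper's body (75 mm by 178 mm) begins 61 mm behind the grasp point.
Start: joints at [-67.936, 5.22, 70.514, -0, 104.267, -3.249], TCP at [0.257, -0.542, 0.405] pointing down, gripper open.
Joint ranges: [-164.24, 164.24], [-49.07, 125.15], [9.68, 141.18], [-86.29, 266.29], [3.28, 154.24], [-151.56, 151.56]. Speed limits (degrees/s): [147.25, 147.25, 172.46, 180, 180, 180].

## Interface

Orientations are given as [roll, pitch, yaw] about the fixed x, y, z axes, in that order (R = Rz(yaw) Ry(pitch) Rx(roll)).
In Python, from station import r gives the robot as it stands. The module is installed in compiled form; this text tells all that it offers. Calls block until the motion is done:
- r.reach(position, orientation): joint-space move of the TCP to a pose.
- r.servo_line(position, rotation=None, speed=0.15): straight line of the TCP; rotation=None keeps the orientation; speed is the mean speed in m/s.
- r.move_joints(angles): joint-space move.
- r.let_go() and r.grab(squeeze=None): open the fingers fully, or close them until they stop; squeeze is the grip in N (None keeps the last).
- r.wait(seconds).
- r.inverse_kinematics(position, orientation): joint angles nearest the present ones, or None.
- r.sense(): the state.
- r.snapshot(name): name is "side" or "top" or "wrist"; returns a dict with "frame" (384x512x3 uint8, red, green, blue), "fx", "fy", "cx", "cy" (pixels), "R" (3x3) and "t" (3): a world point X has camera coordinates R X + t. Camera axes: x right, y down, z forward; pixel columns grow to the right and rows downward; lengths in m; the calibration is good to about 2 mm. A picture is of the moment at which its call begins. There is no depth.
A pose or a line that the arm cannot do raises r.IKError and nothing moves.
- r.hand_in(): hands the job in; it is judged then, once.
The state is a dict: "clock": time; "joints": joint angles; "joint_vel": joint speeds; "joint_torque": joint torques, N m; "tcp_pos": TCP position; "orientation": TCP orientation; "contact_force": force on the tool from outside, world axes, zero at the start; "torque": the same for the moment, N m; "opening": finger opening in m; "gripper_force": force on a finger pad.
Only numpy, scipy, OpenCV 4.12 (cv2) and the standard library are available. Lean on these libraries where they do the work, as an engineer would, in place of code of your own. Each camera call takes 0.05 s, during which the arm holds its last target. There are 200 camera calls.

## Task

Pack up the seed caddy: push the standing wooden tamper over with the fingers so that it lies down inside the caddy, then push the open clear lid over from behind so that it snaps fully shut on top of it. Only push: do not lift or carry the tamper, and leave the three white pots and the yellow hand fork where they are.

Things in the scene. Friction and masses are not known exactly. Their poses are not given: they have to be found in the camera images.
- caddy: green open-topped plastic seed caddy, fixed on a steel plank whose top is 20 mm above the work surface. Outer 136 (x) x 260 (y) x 74 (z) mm, walls and floor 5 mm: inside 126 x 250 mm, 69 mm deep. Origin at the centre of its underside, x to its hinge side (away from the robot), y along its length, z up; turned by up to 0.3 rad
- lid (a joint): angle of the caddy's lid: 0 fully shut, 1.57 upright, starts 1.7 to 1.95 (leaning back, away from the robot), stop at 2.0. Hinge line along the caddy's y at caddy x = +68 mm, z = 74 mm (the lid's underside). Sprung hinge with friction: the lid stays put leaning back or upright, but once pushed forward below about 1.2 rad it snaps shut by itself if nothing is in the way
- lid_edge (a point): middle of the lid's free edge, 136 mm from the hinge, halfway through its thickness; moves with the lid. The lid is a clear pane in a green frame, 136 x 260 mm, 8 mm thick, 150 g; pushing it over at this edge takes about 1 N
- tamper: loose wooden tamper, about 200 g (varies), 160 mm tall: square foot 56 x 56 x 22 mm, handle 24 mm in diameter, knob on top 32 mm in diameter and 28 mm tall. Starts standing on the caddy's inner floor, 82 to 95 mm from the middle towards the caddy's +y end. Origin at the centre of the foot's underside, z along the handle
- tamper_top (a point): centre of the top of the tamper's knob, 160 mm from its underside. The tamper topples by itself once it leans some 25 degrees; toppled towards the caddy's -y end it has room to lie flat inside
- pot1: white ceramic plant pot, nearest the caddy on its -y side, loose, rim 84 mm across, 85 mm tall, standing on the plank; origin at the centre of its underside, z up. A bystander
- pot2: white ceramic plant pot, middle of the row, loose, rim 84 mm across, 85 mm tall, standing on the plank; origin at the centre of its underside, z up. A bystander
- pot3: white ceramic plant pot, last of the row, loose, rim 84 mm across, 85 mm tall, standing on the plank; origin at the centre of its underside, z up. A bystander
- fork: yellow plastic hand fork, 246 mm long, 60 mm wide, 26 mm thick, lying on the plank on the caddy's +y side; origin on its underside 113 mm from the handle's end, x towards the tines. A bystander

How it is judged:
By the outcome, as a careful person would: the job done as asked, in the order asked, and still so for the second after the job is handed in, with the robot touching nothing.
It also fails if it takes over 42 s, if anything falls off the work surface, if the arm or the gripper's body presses on something with over 40 N, if the wrist force passes 120 N, or if a joint passes its speed limit or range.

## Working session

There is one attempt and no reset: what is moved stays moved. The work goes in short steps, each a Python script; the robot and the scene stay as the last script left them, time stands still between calls to the robot, and variables do not carry over. Pictures are saved under pics/ and viewed, at most 10 in all, crops included, and the job is handed in when it is done.

```bash
mkdir -p pics
python3 - <<'E'
from station import r
import cv2,numpy as np,pickle
d={}
for n in("top","side"):
    s=r.snapshot(n); d[n]=s; cv2.imwrite(f"pics/{n}0.png",s["frame"][:,:,::-1])
    print(n,s["fx"],s["cx"],s["cy"],np.round(s["R"],3).tolist(),np.round(-np.array(s["R"]).T@s["t"],3))
pickle.dump(d,open("d0.pkl","wb"))
print(r.sense()["clock"])
E
```

```text
top 466.0287653468689 257.122198546788 188.61463528748135 [[-0.02, -0.999, -0.028], [-0.986, 0.024, -0.163], [0.164, 0.024, -0.986]] [ 0.318 -0.035  1.47 ]
side 349.1472050085753 250.30698157166546 191.51492253771977 [[-0.93, -0.367, -0.005], [-0.21, 0.545, -0.811], [0.3, -0.754, -0.584]] [0.215 0.802 0.745]
0.1
```

View pics/top0.png

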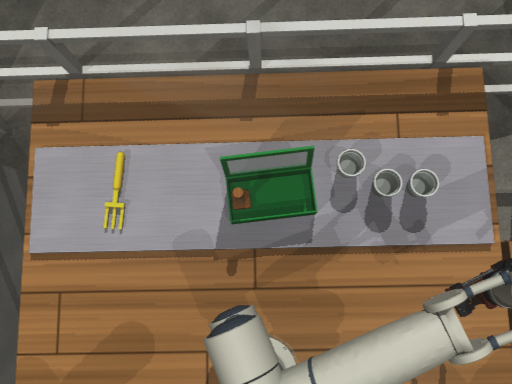

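View pics/side0.png

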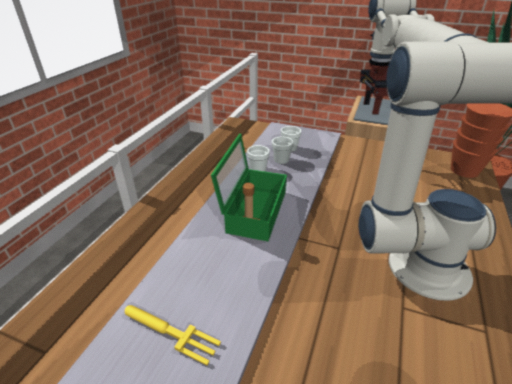

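The top view shows the caddy at about px (270,194), with the lid leaning back along row ~152, the tamper at (240,197), the pots to the right and the fork at (117,190). The side view agrees. I'll enlarge both for corners.

Run:
```python
import cv2,pickle,numpy as np
d=pickle.load(open("d0.pkl","rb"))
a=cv2.resize(d["top"]["frame"][135:235,210:325,::-1],None,fx=3.4,fy=3.4,interpolation=cv2.INTER_CUBIC)
b=cv2.resize(d["side"]["frame"][130:245,205:300,::-1],None,fx=3.4,fy=3.4,interpolation=cv2.INTER_CUBIC)
H=max(a.shape[0],b.shape[0]); im=np.zeros((H,a.shape[1]+b.shape[1],3),np.uint8)
im[:a.shape[0],:a.shape[1]]=a; im[:b.shape[0],a.shape[1]:]=b
cv2.imwrite("pics/crop0.png",im); print(a.shape,b.shape)
```

```text
(340, 391, 3) (391, 323, 3)
```

View pics/crop0.png

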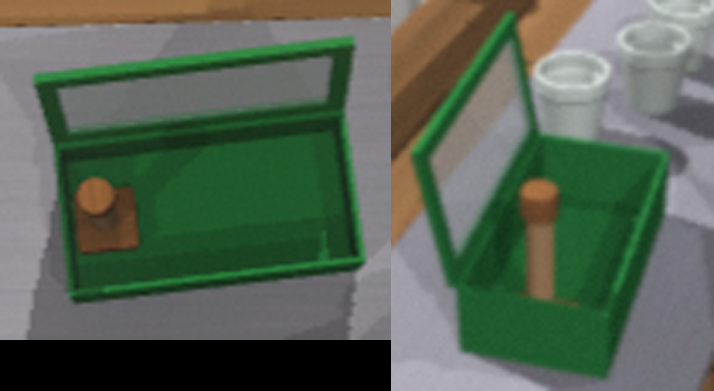

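Crop: caddy rim corners at crop px (73,297), (362,265), hinge ends about (57,143), (342,117), lid free-edge corners (37,77)/(353,40), knob (96,194). In the side crop, lid corners are (27,153)/(124,14) and the knob top is at (148,187).

```bash
cat > h.py <<'E'
import numpy as np
def ray(s,u,v):
    R=np.array(s["R"]);c=-R.T@np.array(s["t"])
    d=R.T@np.array([(u-s["cx"])/s["fx"],(v-s["cy"])/s["fy"],1]);return c,d/np.linalg.norm(d)
def onz(s,u,v,z):
    c,d=ray(s,u,v);return c+d*(z-c[2])/d[2]
def tri(*rs):
    A=sum(np.eye(3)-np.outer(d,d) for c,d in rs);b=sum((np.eye(3)-np.outer(d,d))@c for c,d in rs)
    return np.linalg.solve(A,b)
def ctop(u,v):return 210+u/3.4-.5,135+v/3.4-.5
def cside(u,v):return 205+u/3.4-.5,130+v/3.4-.5
E
python3 - <<'E'
from h import *
import pickle
np.set_printoptions(precision=4,suppress=True)
d=pickle.load(open("d0.pkl","rb"));T,S=d["top"],d["side"]
P=[onz(T,*ctop(*p),.094) for p in((73,297),(362,265),(57,143),(342,117))]
for p in P:print(p)
y=P[0]-P[1];yaw=np.arctan2(-y[0],y[1]);print("len",np.linalg.norm(y),"yaw",np.degrees(yaw))
ex=np.array([np.cos(yaw),np.sin(yaw),0]);ey=np.array([-ex[1],ex[0],0])
C=(P[0]+P[1])/2+ex*.068;C[2]=.02;print("C",C, "C hinge",(P[2]+P[3])/2-ex*.068)
for a,b in(((37,77),(27,153)),((353,40),(124,14)),((96,194),(148,187))):
    X=tri(ray(T,*ctop(*a)),ray(S,*cside(*b)));L=X-C;l=[L@ex,L@ey,L[2]]
    print(X,np.array(l),"ang",np.degrees(np.arctan2(l[2]-.074,-(l[0]-.068))))
print("knob z=.185",[(onz(T,*ctop(96,194),.185)-C)@e for e in(ex,ey)])
print("fork",onz(T,117,190,.03),"pots",[onz(T,u,v,.105) for u,v in((351,160),(387,180),(424,182))])
E
```

```text
[0.448 0.078 0.094]
[ 0.4703 -0.1742  0.094 ]
[0.5851 0.0908 0.094 ]
[ 0.6021 -0.1619  0.094 ]
len 0.25318273902491645 yaw 5.044094062030561
C [ 0.5269 -0.0421  0.02  ] C hinge [ 0.5258 -0.0415  0.094 ]
[0.6116 0.0935 0.2248] [0.0963 0.1276 0.2048] ang 102.20594477561518
[ 0.6345 -0.1619  0.2261] [ 0.0966 -0.1288  0.2061] ang 102.22803116787924
[0.5226 0.0503 0.1853] [0.0038 0.0924 0.1653] ang 54.89341687083969
knob z=.185 [np.float64(0.0051327673953888145), np.float64(0.09267630569266962)]
fork [0.563  0.4428 0.03  ] pots [array([ 0.6238, -0.2836,  0.105 ]), array([ 0.5606, -0.3862,  0.105 ]), array([ 0.5519, -0.494 ,  0.105 ])]
```

```bash
cat >> h.py <<'E'
YAW=5.04;_y=np.radians(YAW);EX=np.array([np.cos(_y),np.sin(_y),0]);EY=np.array([-EX[1],EX[0],0])
C=np.array([.5265,-.0420,0])
def W(x,y,tipz):return (C+x*EX+y*EY+[0,0,tipz+.182]).tolist()   # caddy x,y + world tip height -> TCP
O=[180,0,YAW]
E
python3 - <<'E'
from h import *
from station import r
import cv2
r.grab()
r.reach(W(.004,.150,.27),O)
r.servo_line(W(.004,.150,.165),speed=.15)
print(r.sense()["clock"])
r.servo_line(W(.004,.085,.165),speed=.06)
s=r.sense();print(s["clock"],np.round(s["contact_force"],2),s["opening"])
r.servo_line(W(.004,.025,.165),speed=.08)
r.wait(.5)
a=r.snapshot("side");s=r.sense();print(s["clock"],np.round(s["contact_force"],2))
r.servo_line(W(.004,.025,.30),speed=.2)
b=r.snapshot("top")
im=np.hstack([cv2.resize(a["frame"][110:250,180:320],(400,400)),cv2.resize(b["frame"][120:260,200:340],(400,400))])
cv2.imwrite("pics/t1.png",im[:,:,::-1])
E
```

```text
4.7833
6.0167 [-1.03  0.6  -0.07] 0.0005806016991264271
7.4667 [ 0.54  0.08 -0.29]
```

View pics/t1.png

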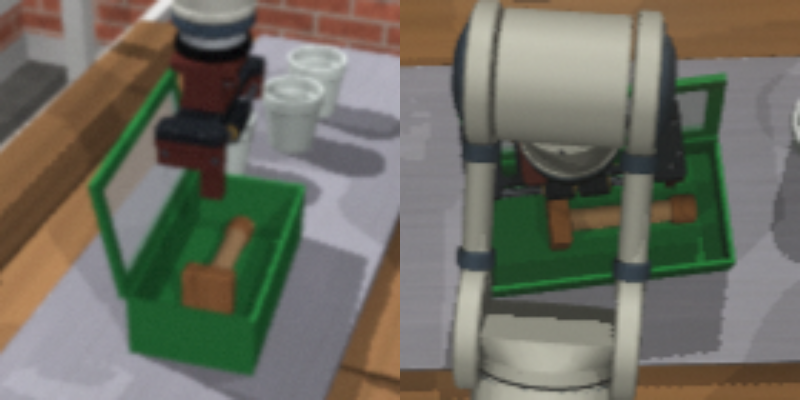

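The tamper lies flat inside the caddy: foot at left-panel (208,287), knob towards the -y end at (242,225), all below the rim. Next I push the lid from behind.

Run:
```python
from h import *
from station import r
import cv2
r.servo_line(W(.155,0,.30),speed=.2)
r.servo_line(W(.155,0,.195),speed=.15)
s=r.sense();print(s["clock"],np.round(s["contact_force"],2))
r.servo_line(W(.08,0,.195),speed=.06)
s=r.sense();print(s["clock"],np.round(s["contact_force"],2))
r.servo_line(W(.02,0,.195),speed=.06)
r.wait(.7)
a=r.snapshot("side");s=r.sense();print(s["clock"],np.round(s["contact_force"],2))
r.servo_line(W(.02,0,.26),speed=.2)
r.reach([.3,-.45,.45],[180,0,-50])
b=r.snapshot("top");c=r.snapshot("side");print(r.sense()["clock"])
im=np.hstack([cv2.resize(a["frame"][110:250,180:320],(400,400)),cv2.resize(b["frame"][120:260,200:340],(400,400))])
cv2.imwrite("pics/t2.png",im[:,:,::-1]);cv2.imwrite("pics/s2.png",c["frame"][:,:,::-1])
```

```text
10.1083 [-0.56 -0.88  1.09]
11.5083 [ 0.67 -0.11 -0.19]
13.4083 [-0.01  0.26 -0.19]
15.725
```

View pics/t2.png

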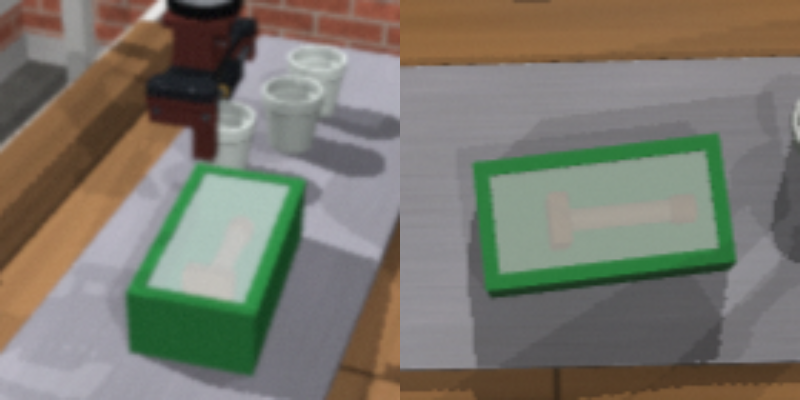

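View pics/s2.png

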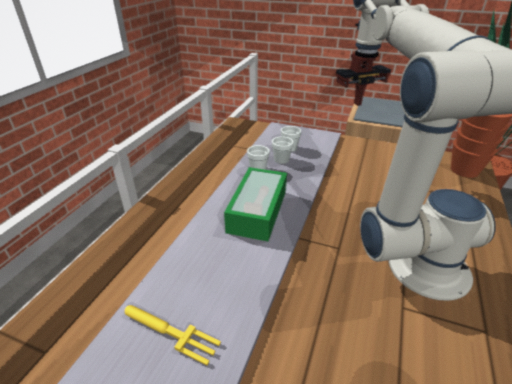

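The lid is flat on the rim (side view, around px (257,200)) with the tamper visible beneath the pane. The pots (258,155) to (290,135) and the fork (175,330) haven't moved, and the arm is clear.

```bash
python3 -c "
from station import r
print(r.hand_in())"
```

```text
the job is handed in; nothing more can be done
None
```

The job is handed in: the tamper lies flat inside the caddy with the lid shut on top, the pots and fork look unmoved in the camera views, and the clock read about 16 s of the 42 s allowed.

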